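# Slide a cup and saucer under the decaf airpot and press its pump

## Robot

A 6-joint arm with a two-finger parallel gripper is mounted at the origin on the work surface. World frame = base frame: x ahead of the robot, y to its left, z up, the work surface at z = 0. Lengths are in m, angles in rad, forces in N, time in s.
With the tool pointing down it reaches from about 0.375 to 0.9 m from the base axis. Payload 3.1 kg.
Tool frame: the origin (TCP) lies between the finger pads; the fingertips stand 22 mm ahead of it and the grasp point (between the pads) lies 3 mm ahead of it; z points along the fingers, y is the line along which they close (so a half turn about z gives the same grasp; the last joint's range is limited). The gripper opens to 87 mm and grips with 3 to 60 N. Pads are 19 mm wide; open, the fingers measure 117 mm over their backs; the gripper's body (75 mm by 190 mm) begins 51 mm behind the grasp point.
Start: joints at [-1.373, 0.527, 1.433, -0, 1.181, -0.178], TCP at [0.23, -0.581, 0.245] pointing down, gripper open.
Joint ranges: [-3.08, 3.08], [-0.75, 2.2], [0.22, 2.44], [-1.43, 4.57], [0, 2.65], [-2.85, 2.85]. Speed limits (rad/s): [2.79, 2.79, 3.14, 3.14, 3.14, 3.14].

## Interface

Orientations are given as a unit quaternion [x, y, z, w].
In Python, from rig import get_obs, camera, get_calibration, hand_in, cut_out gives the robot as it stands.
- The arm moves only by the shell command python3 -m inch 'ROWS' [OPENING] [FORCE]. ROWS is JSON, one flat list of numbers, 6 for each row, row after row: the shift along the tool's x, y, z scaled (see below), then the turn, a rotation vector about the tool's x, y, z scaled (see below). A call has 1 to 20 rows; each row is the pose to reach, as a shift and turn from the pose commanded when the call began, along the tool's axes at that moment; what a row does not reach only later rows make up. The controller multiplies each number of a shift by 0.08 m and each number of a turn by 90 degrees. A row lasts 1/12 s, in which the tool goes at most 41.7 mm and 7.16 degrees, less where a joint would pass 70% of its speed; a pose out of reach is approached as far as the arm can. A call with a number of a shift or a turn outside -1 to 1 is refused whole. A call with a gripper value outside its range is refused whole. OPENING is the finger opening in mm, from 0 to 87, set as the call begins (- or left out, the last holds). The fingers move at their own pace and stop on an object; FORCE is the grip in N (left out, the last holds). Time passes only in rows, so rows that repeat a pose let the fingers close. It gives the time, the measured TCP pose, the force, the opening and the grip force at its end, in the units of the state.
- get_obs(): the state, without advancing time (a new reading comes with each control period).
- camera(name): name is "scene" or "side" or "wrist"; returns the picture (480x640x3 uint8, red, green, blue); there is no depth.
- get_calibration(name): a dict with "vertical_fov" (degrees; the focal length in pixels is half the picture's height over the tangent of half this angle, whatever the lens; pixels are square), "cx", "cy" (the principal point, pixels), "D" ([k1, k2, p1, p2, k3] as OpenCV has them; the pictures are not rectified), "T" (4x4, takes a point from camera to world coordinates). Camera axes: x right, y down, z forward; pixel columns grow to the right and rows downward; lengths in m; the calibration is good to about 2 mm. A picture is of the moment at which its call begins: read the wrist's pose just before it. get_calibration takes no time and is no camera call; for the wrist camera it gives the pose at the moment of the call.
- hand_in(): hands the job in; it is judged then, once.
Trained networks look in the newest picture that a camera, given by its name, has taken for a name from the list of things; names that differ only in an ending like _2 or _b are one class to them, and where a whole thing is asked for, a point or a joint stands for the part that bears it (a point fixed in the world has none). Each returns a list of dicts, best first, with "conf" (0 to 1); they miss things now and then, are a little off and sometimes report something else, mostly with a low value. They report only what shows in the picture. A call takes as long as a camera call. They do not tell look-alikes from the thing itself.
- cut_out(camera, thing): "region" (480x640 bool, what is visible of it) and "bbox" ([left, top, right, bottom] in pixels, round what is visible of it).
The state is a dict: "time": time; "q": joint angles; "joint_velocities": joint speeds; "joint_torque": joint torques, N m; "position": TCP position; "tool_rot": TCP orientation; "ft_force": force on the tool from outside, world axes, zero at the start; "moment": the same for the moment, N m; "grip_width": finger opening in m; "grip_force": force on a finger pad.
Only numpy, scipy, OpenCV 4.12 (cv2) and the standard library are available. Lean on these libraries where they do the work, as an engineer would, in place of code of your own. Each camera call takes 0.05 s, during which the arm holds its last target. There are 200 camera calls.

## Task

Get a cup of decaf ready at the coffee counter: push the coffee cup on its saucer across the counter, without lifting it or upsetting the cup, until the cup is centred under the spout of the orange-topped (decaf) airpot. Then press the orange pump cap fully down, let it rise again, and leave the cup there. Do not pump before the cup is under the spout, do not press the pump of the black-topped airpot, and leave the candles, jug, bowl, tumbler and tin standing where they are.

Things in the scene. Friction and masses are not known exactly. Their poses are not given: they have to be found in the camera images.
- saucer: White round saucer, 130 mm in diameter, loose on the counter, 0.15 to 0.3 kg. Origin at the centre of its underside, z up. The upright outer rim, 13 to 21 mm above the counter, is its widest part; below it the saucer narrows to an 84 mm foot. A low ring round the middle keeps the cup from sliding off-centre by more than about 4 mm.
- cup: White cup standing loose in the middle of the saucer: 72 mm across the mouth, 58 mm tall (its rim is 63 mm above the counter), 43 mm foot, a handle that reaches 58 mm from the axis to the cup's +y. 0.1 to 0.22 kg. Origin at the centre of its underside, 5 mm above the saucer's underside.
- decaf_pot: Steel airpot (vacuum pump jug) with ORANGE pump cap and collar, fixed to the counter. Origin on its axis at counter height. Body 110 mm in diameter, 272 mm tall without the cap. Its beak and spout point along its -x, roughly towards the robot; beak 34 mm wide, underside 227 mm up, ending 145 mm from the axis; a nozzle 15 mm thick hangs from it down to 160 mm. A carrying handle lies folded round the back, out to 77 mm, 225 to 250 mm up.
- decaf_spout (a point): Mouth of the orange-topped airpot's spout, 132 mm from the pot's axis along its -x, 160 mm above the counter. The cup is to be centred straight below it; the saucer then clears the body of the pot by 12 mm.
- decaf_press_top (a point): Centre of the top face of the orange pump cap (66 mm in diameter, flat top 58 mm), 300 mm above the counter when up. Moves down with the cap.
- decaf_press (a joint): Orange pump cap: 0 = up, 0.020 m = fully down. A spring pushes it up: about 3.5 N to start it, 10.5 N to hold it fully down.
- regular_pot: Airpot of the same shape and size with a BLACK pump cap, fixed. Origin on its axis at counter height, spout along its -x.
- regular_press (a joint): Black pump cap of the other airpot, same spring and travel; must stay up.
- candle_tall: Ivory pillar candle, loose, 64 mm in diameter, 110 mm tall (wick 10 mm more). Origin at the centre of its underside.
- candle_short: Ivory pillar candle, loose, 64 mm in diameter, 80 mm tall (wick 10 mm more). Origin at the centre of its underside.
- cream_jug: White cream jug, loose, 72 mm in diameter, 90 mm tall, handle out to 64 mm from the axis at its +y, small lip out to 42 mm at its -y. Origin at the centre of its underside.
- sugar_bowl: White lidded sugar bowl, loose, 88 mm in diameter, 92 mm tall with its brass knob. Origin at the centre of its underside.
- tumbler: Green glass tumbler, loose, 72 mm in diameter, 95 mm tall. Origin at the centre of its underside.
- tea_tin: Green tea tin with brass lid, loose, 87 mm in diameter, 112 mm tall. Origin at the centre of its underside.
Things that resemble listed ones, but are neither listed nor needed, are in the scene too. Leave any blue or red look-alike of the cup alone. What is shaped like the candle_short but blue or red is not meant.

How it is judged:
By the outcome, as a careful person would: the job done as asked, in the order asked, and still so for the second after the job is handed in, with the robot touching nothing.
It also fails if it takes over 72 s, if anything falls off the work surface, if the arm or the gripper's body presses on something with over 40 N, if the wrist force passes 120 N, or if a joint passes its speed limit or range.

## Working session

There is one attempt and no reset: what is moved stays moved. The work goes in short steps, Python scripts to look and compute and a shell command to move; the robot and the scene stay as the last step left them, time stands still between calls to the robot, and variables do not carry over. Pictures are saved under pics/ and viewed, at most 10 in all, crops included, and the job is handed in when it is done.

```bash
mkdir -p pics; ls
cat > h.py <<'E'
import numpy as np, cv2
from rig import *
def K(c):
    f=240/np.tan(np.radians(c["vertical_fov"])/2); return np.array([[f,0,c["cx"]],[0,f,c["cy"]],[0,0,1]])
def ray(name,uv):
    c=get_calibration(name);T=np.array(c["T"])
    p=cv2.undistortPoints(np.array([[uv]],float),K(c),np.array(c["D"],float))[0,0]
    return T[:3,3],T[:3,:3]@np.array([p[0],p[1],1])
def atz(name,uv,z):
    o,d=ray(name,uv); return o+d*(z-o[2])/d[2]
def proj(name,P):
    c=get_calibration(name);T=np.linalg.inv(np.array(c["T"]))
    return cv2.projectPoints(np.array(P,float).reshape(-1,3),cv2.Rodrigues(T[:3,:3])[0],T[:3,3],K(c),np.array(c["D"],float))[0][:,0]
def save(name,fn):
    im=camera(name); cv2.imwrite(fn,im[:,:,::-1]); return im
E
python3 - <<'E'
from h import *
for n in ("scene","side"):
    save(n,f"pics/{n}.png"); print(np.round(get_calibration(n)["T"],3).tolist())
    for t in ("cup","saucer","decaf_pot","decaf_press","regular_pot"):
        print(n,t,[(round(r["conf"],2),[int(x) for x in r["bbox"]]) for r in cut_out(n,t)])
o=get_obs();print(o["time"],o["position"],o["tool_rot"])
E
```

```text
pics
[[0.566, 0.722, -0.398, 1.082], [0.825, -0.495, 0.273, -0.427], [0.0, -0.483, -0.876, 1.375], [0.0, 0.0, 0.0, 1.0]]
scene cup [(0.81, [262, 338, 295, 373]), (0.75, [234, 275, 264, 304]), (0.64, [183, 332, 221, 360])]
scene saucer [(0.58, [223, 279, 275, 322])]
scene decaf_pot [(0.71, [372, 198, 452, 303])]
scene decaf_press [(0.63, [286, 214, 312, 252]), (0.6, [408, 215, 439, 247]), (0.16, [455, 248, 505, 293])]
scene regular_pot [(0.89, [433, 135, 502, 249])]
[[-0.699, -0.494, 0.517, -0.006], [-0.715, 0.498, -0.49, 0.428], [-0.015, -0.712, -0.702, 0.921], [0.0, 0.0, 0.0, 1.0]]
side cup [(0.72, [330, 203, 355, 231]), (0.65, [369, 239, 395, 265]), (0.61, [395, 199, 408, 226])]
side saucer [(0.64, [362, 243, 383, 271])]
side decaf_pot [(0.93, [190, 202, 278, 310]), (0.21, [114, 266, 203, 381])]
side decaf_press [(0.9, [204, 198, 233, 228])]
side regular_pot [(0.91, [116, 263, 203, 383])]
0.6 [ 0.2299674  -0.58113182  0.24455956] [ 9.82308794e-01  1.87268346e-01 -1.84172552e-05  1.91321537e-06]
```

View pics/scene.png

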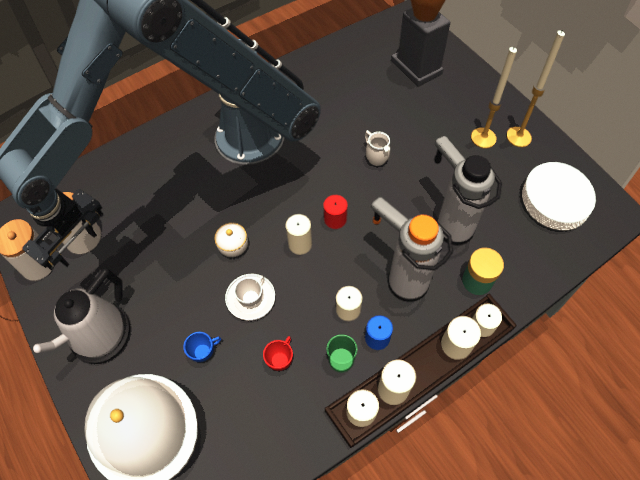

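View pics/side.png

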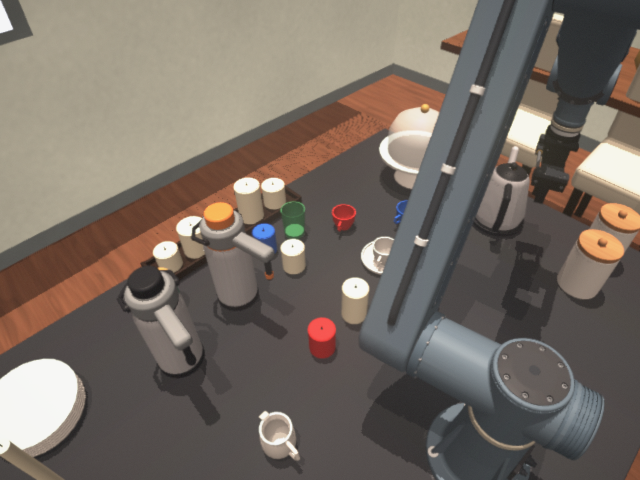

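The scene view shows the saucer with the white cup at about (250,297). The orange-capped decaf pot has its cap at (424,229) and its nozzle at (378,218). The tall candle (299,235), red candle (336,211) and short candle (349,303) stand around the route, and the side view agrees with this.

```bash
cat > loc.py <<'E'
from h import *
im=cv2.imread("pics/scene.png")
rg={}
def L(n,uv,z): p=atz(n,uv,z); print(n,uv,z,np.round(p,3)); return p
# silhouettes -> fit saucer circle: project rim circle, fit to bright mask contour
r=cut_out("scene","saucer")
m=np.zeros((480,640),bool)
for x in r[:1]: m|=x["region"]
for x in cut_out("scene","cup"):
    b=x["bbox"]
    if abs(b[0]-234)<6: m|=x["region"]
ys,xs=np.nonzero(m)
P=np.array([atz("scene",(u,v),0.021)[:2] for u,v in zip(xs,ys)])
h=cv2.convexHull(P.astype(np.float32)*1000); print("saucer",cv2.minEnclosingCircle(h))
for t in ("candle_tall","candle_short","cream_jug","sugar_bowl","tumbler","tea_tin","decaf_pot","regular_pot","decaf_press"):
  for n in ("scene","side"):
    for x in cut_out(n,t):
        if x["conf"]<.3: continue
        b=x["bbox"]; print(t,n,round(x["conf"],2),[int(k) for k in b],np.round(atz(n,((b[0]+b[2])/2,(b[1]+b[3])/2),{"candle_tall":.055,"candle_short":.04,"decaf_press":.285,"tea_tin":.056}.get(t,.045)),3)[:2])
hsv=cv2.cvtColor(im,cv2.COLOR_BGR2HSV)
for n,box in (("scene",(395,205,450,260)),("side",(195,195,245,240))):
    im=cv2.imread(f"pics/{n}.png");hh=cv2.cvtColor(im,cv2.COLOR_BGR2HSV)
    k=(hh[...,0]>5)&(hh[...,0]<20)&(hh[...,1]>180)&(hh[...,2]>150)
    z=np.zeros_like(k);a=box;z[a[1]:a[3],a[0]:a[2]]=k[a[1]:a[3],a[0]:a[2]]
    y,x=np.nonzero(z);print(n,"orange",x.mean(),y.mean(),x.min(),x.max(),y.min(),y.max(),atz(n,(x.mean(),y.mean()),.295))
L("scene",(377.5,221),.160);L("side",(269,277),.160)
L("scene",(299,220),.11)
L("scene",(349,294),.08);L("scene",(336,203),.08)
a=cv2.imread("pics/scene.png")[170:330,200:460];b=cv2.imread("pics/side.png")[190:330,180:420]
A=cv2.resize(a,(780,480),interpolation=2);cv2.imwrite("pics/crop.png",A)
cv2.imwrite("pics/crop2.png",cv2.resize(b,(720,420),interpolation=2))
E
python3 loc.py
```

```text
saucer ((478.85882568359375, -277.022705078125), 66.6162338256836)
candle_tall scene 0.73 [286, 214, 309, 255] [ 0.414 -0.082]
candle_tall scene 0.54 [462, 248, 504, 295] [0.78  0.256]
candle_tall scene 0.35 [333, 285, 362, 319] [ 0.648 -0.084]
candle_tall side 0.88 [342, 278, 367, 322] [ 0.413 -0.081]
candle_tall side 0.74 [369, 236, 397, 267] [ 0.471 -0.258]
candle_short scene 0.88 [322, 195, 346, 227] [0.401 0.046]
candle_short scene 0.85 [363, 317, 393, 347] [ 0.752 -0.064]
candle_short scene 0.56 [332, 287, 361, 323] [ 0.648 -0.087]
candle_short side 0.96 [308, 319, 336, 356] [0.401 0.045]
candle_short side 0.87 [278, 238, 304, 271] [ 0.653 -0.081]
candle_short side 0.59 [252, 224, 278, 249] [ 0.76  -0.074]
cream_jug scene 0.84 [367, 130, 388, 167] [0.297 0.273]
cream_jug scene 0.55 [467, 155, 492, 183] [0.524 0.477]
cream_jug side 0.95 [259, 411, 300, 457] [0.297 0.266]
cream_jug side 0.4 [189, 202, 276, 313] [0.756 0.045]
sugar_bowl scene 0.86 [214, 225, 248, 257] [ 0.324 -0.238]
tumbler scene 0.86 [328, 330, 354, 371] [ 0.742 -0.168]
tumbler scene 0.64 [368, 199, 456, 302] [0
[... 268 characters left out ...]
 310] [0.758 0.039]
regular_pot scene 0.89 [433, 135, 502, 249] [0.565 0.393]
regular_pot side 0.91 [116, 263, 203, 383] [0.705 0.302]
decaf_press scene 0.63 [286, 214, 312, 252] [ 0.529 -0.137]
decaf_press scene 0.6 [408, 215, 439, 247] [0.681 0.094]
decaf_press side 0.9 [204, 198, 233, 228] [0.68  0.092]
scene orange 423.2936507936508 226.39880952380952 409 437 215 240 [0.67379267 0.09564745 0.295     ]
side orange 217.5 219.5 207 231 214 221 [0.65504872 0.11056795 0.295     ]
scene (377.5, 221) 0.16 [0.546 0.076 0.16 ]
side (269, 277) 0.16 [0.547 0.072 0.16 ]
scene (299, 220) 0.11 [ 0.406 -0.07   0.11 ]
scene (349, 294) 0.08 [ 0.64  -0.075  0.08 ]
scene (336, 203) 0.08 [0.401 0.05  0.08 ]
```

View pics/crop.png

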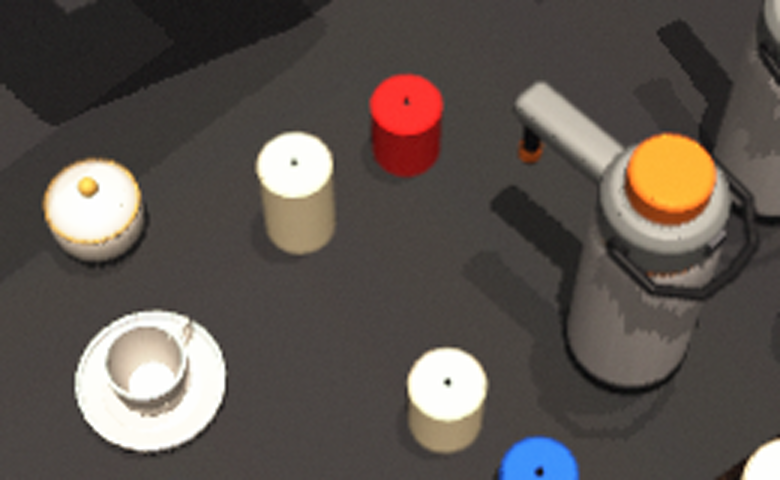

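View pics/crop2.png

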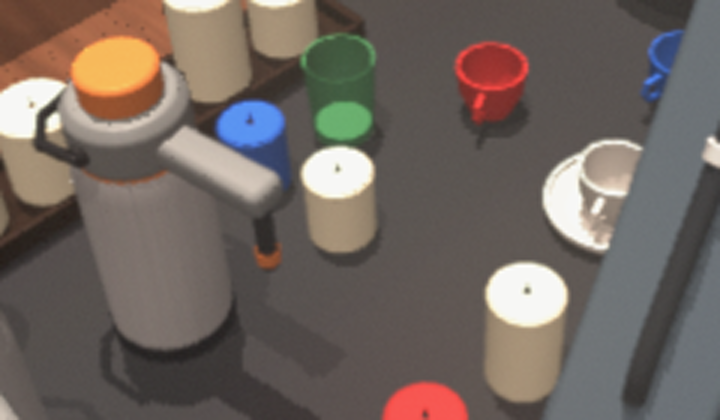

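The crops show the nozzle tip at about (377,222) in scene and (269,275) in side, and the cap top centre at (424,227) in scene and (218.7,213) in side. The gap between the tall and short candles is too narrow for the gripper's 190 mm body crosswise. I'll push with the gripper in line with the path, using the open leading finger's back.

```bash
cat >> h.py <<'E'
def tri(pts):
    A=np.zeros((3,3));b=np.zeros(3)
    for n,uv in pts:
        o,d=ray(n,uv);d=d/np.linalg.norm(d);M=np.eye(3)-np.outer(d,d);A+=M;b+=M@o
    return np.linalg.solve(A,b)
from scipy.spatial.transform import Rotation as R
def go(p,yaw=None):
    """rows numbers from current pose to world TCP p, tool-y heading yaw(deg)"""
    o=get_obs();q=R.from_quat(o["tool_rot"]);d=q.inv().apply(np.array(p)-o["position"])
    t=np.zeros(3)
    if yaw is not None:
        c,s=np.cos(np.radians(yaw)),np.sin(np.radians(yaw))
        G=R.from_matrix(np.array([[-s,c,0],[c,s,0],[0,0,-1.]]).T)
        y=np.array([c,s,0.]);z=np.array([0,0,-1.]);x=np.cross(y,z)
        G=R.from_matrix(np.stack([x,y,z],1)); t=(q.inv()*G).as_rotvec()
    print("pos",np.round(o["position"],4),"t",round(o["time"],2),"shift",np.round(d/.08,3),"turn",np.round(t/(np.pi/2),3))
E
python3 - <<'E'
from h import *
sp=tri([("scene",(376.7,222.6)),("side",(269,276))]);cap=tri([("scene",(424,227.5)),("side",(218.7,213.3))])
print("spout",sp,"cap",cap,np.linalg.norm((sp-cap)[:2]))
print("base pts", atz("scene",(410,290),0)) 
for n,uv,z in(("scene",(198,341),.06),("scene",(277,350),.06),("scene",(278,367),0),("scene",(95,340),0),("scene",(122,285),.1),("scene",(263,280),.04)):print(uv,atz(n,uv,z).round(3))
u=np.array([np.sin(np.radians(14)),np.cos(np.radians(14))]);c=np.array([.479,-.277])-u*(.065+.058+.012);print(c,c-u*.095,c-u*.058)
go([*c,.1],-104)
E
```

```text
spout [0.54876604 0.07061092 0.16155244] cap [0.67495544 0.09586796 0.29140093] 0.12869219886807864
base pts [0.69487768 0.08644033 0.        ]
(198, 341) [ 0.528 -0.447  0.06 ]
(277, 350) [ 0.655 -0.298  0.06 ]
(278, 367) [ 0.675 -0.313  0.   ]
(95, 340) [ 0.349 -0.68   0.   ]
(122, 285) [ 0.306 -0.541  0.1  ]
(263, 280) [ 0.468 -0.226  0.04 ]
[ 0.44634054 -0.40798992] [ 0.42335796 -0.50016802] [ 0.43230907 -0.46426708]
pos [ 0.23   -0.5811  0.2446] t 1.6 shift [ 3.311 -1.018  1.807] turn [ 0.    -0.     0.395]
```

```bash
python3 -m inch '[0.4,-0.13,0,0,0,0, 0.83,-0.26,0,0,0,0, 0.83,-0.26,0,0,0,0]' 87; python3 -m inch '[0.4,-0.13,0,0,0,0, 0.83,-0.26,0,0,0,0, 0.83,-0.26,0,0,0,0]'; python3 -m inch '[0.4,-0.13,0,0,0,0, 0.83,-0.26,0,0,0,0, 0.83,-0.26,0,0,0,0]'; python3 -m inch '[0.4,-0.12,0.2,0,0,0.07, 0.82,-0.24,0.4,0,0,0.14, 0.82,-0.24,0.6,0,0,0.21,0.82,-0.24,0.8,0,0,0.28, 0.82,-0.24,0.9,0,0,0.34, 0.82,-0.24,0.9,0,0,0.395,0.82,-0.24,0.9,0,0,0.395]'
python3 - <<'E'
from h import *
go([.4463,-.408,.029],-104)
save("scene","pics/s2.png")
save("wrist","pics/w1.png")
print([(round(x["conf"],2),x["bbox"]) for x in cut_out("wrist","saucer")],proj("wrist",[.479,-.277,.02]))
E
```

```text
time: 1.85
position: [0.2878, -0.5329, 0.2443]
tool_rot: [0.982, 0.189, 0.001, -0.002]
ft_force: [-0.1, -0.0, 0.1]
grip_width: 0.0872
grip_force: 0.0
time: 2.1
position: [0.3419, -0.4893, 0.2445]
tool_rot: [0.982, 0.189, 0.001, -0.002]
ft_force: [0.2, -0.1, -0.5]
grip_width: 0.0873
grip_force: 0.0
time: 2.35
position: [0.3959, -0.446, 0.2446]
tool_rot: [0.982, 0.19, 0.001, -0.001]
ft_force: [-0.6, -0.1, 0.5]
grip_width: 0.0872
grip_force: 0.0
time: 2.93
position: [0.4457, -0.408, 0.1717]
tool_rot: [0.993, -0.122, -0.001, -0.0]
ft_force: [0.0, 0.5, 0.3]
grip_width: 0.0872
grip_force: 0.0
pos [ 0.4457 -0.408   0.1717] t 2.93 shift [ 0.01  -0.     1.784] turn [-0.     0.001 -0.   ]
[(0.98, [40.2, 144.7, 218.1, 303.8])] [[132.58645768 231.36269875]]
```

View pics/w1.png

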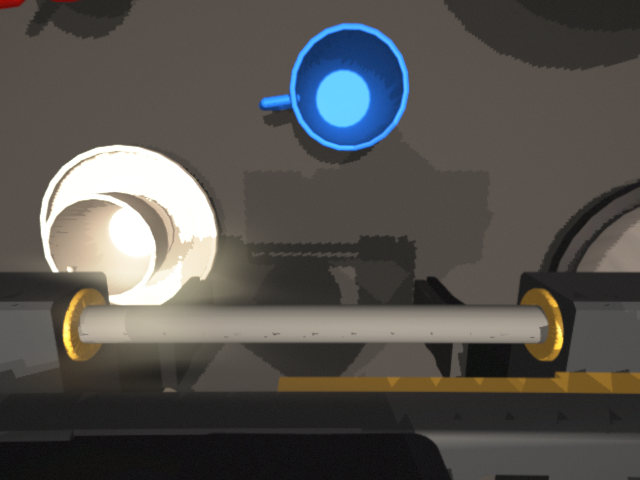

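Run:
```python
from h import *
x=cut_out("wrist","saucer")[0]["region"]
P=np.array([atz("wrist",(u,v),.021)[:2] for v,u in np.argwhere(x)[::5]])*1000
print(cv2.minEnclosingCircle(cv2.convexHull(P.astype(np.float32))))
```

```text
((480.94403076171875, -276.18798828125), 65.42930603027344)
```

The saucer is at (132,225) in the wrist view, measured at (0.480,-0.276), and the blue cup is clear of the tool. Next I descend behind the saucer.

```bash
python3 -m inch '[0.02,0,0.4,0,0,0, 0.02,0,0.89,0,0,0, 0.02,0,0.89,0,0,0]' ; python3 -m inch '[0,0,0.3,0,0,0, 0,0,0.6,0,0,0, 0,0,0.8,0,0,0, 0,0,0.88,0,0,0,0,0,0.88,0,0,0]'
python3 - <<'E'
from h import *
go([.4473,-.407,.029],-104)
E
```

```text
time: 3.38
position: [0.4446, -0.4047, 0.0947]
tool_rot: [0.993, -0.121, -0.005, -0.005]
ft_force: [-1.0, 1.0, -1.2]
grip_width: 0.0869
grip_force: 0.0
time: 3.8
position: [0.4475, -0.408, 0.0309]
tool_rot: [0.993, -0.121, -0.001, -0.001]
ft_force: [0.1, 0.5, -0.5]
grip_width: 0.0871
grip_force: 0.0
pos [ 0.4475 -0.408   0.0309] t 3.8 shift [-0.005 -0.012  0.024] turn [-0.001  0.001  0.001]
```

```bash
python3 -m inch '[0,-0.05,0.02,0,0,0, 0,-0.1,0.02,0,0,0, 0,-0.14,0.02,0,0,0, 0,-0.18,0.02,0,0,0, 0,-0.23,0.02,0,0,0, 0,-0.28,0.02,0,0,0, 0,-0.34,0.02,0,0,0, 0,-0.4,0.02,0,0,0, 0,-0.46,0.02,0,0,0, 0,-0.52,0.02,0,0,0, 0,-0.58,0.02,0,0,0, 0,-0.64,0.02,0,0,0, 0,-0.7,0.02,0,0,0, 0,-0.75,0.02,0,0,0, 0,-0.79,0.02,0,0,0, 0,-0.82,0.02,0,0,0, 0,-0.82,0.02,0,0,0]'
cat > look.py <<'E'
from h import *
import sys
for n in ("scene","wrist","side"):
    camera(n)
    for s in cut_out(n,"saucer")[:2]:
        x=s["region"].copy()
        ys,xs=np.nonzero(x)
        P=np.array([atz(n,(u,v),.021)[:2] for u,v in zip(xs[::3],ys[::3])])*1000
        c,r=cv2.minEnclosingCircle(cv2.convexHull(P.astype(np.float32)))
        print(n,"saucer",round(s["conf"],2),np.round(c,1),round(r,1))
o=get_obs();a=R.from_quat(o["tool_rot"]).as_matrix();print("time",o["time"],"tcp",np.round(o["position"],4),"contact",np.round(o["position"]-a[:,1]*.058,4),"heading",np.round(-a[:,1],3),o["ft_force"])
E
python3 look.py
```

```text
time: 5.22
position: [0.4635, -0.3435, 0.0292]
tool_rot: [0.993, -0.121, -0.0, -0.001]
ft_force: [0.2, -1.7, 0.2]
grip_width: 0.087
grip_force: 0.7
scene saucer 0.84 [ 495.7 -230.4] 66.8Traceback (most recent call last):
  File "look.py", line 8, in <module>
    P=np.array([atz(n,(u,v),.021)[:2] for u,v in zip(xs[::3],ys[::3])])*1000
                ~~~^^^^^^^^^^^^^^
  File "h.py", line 10, in atz
    o,d=ray(name,uv); return o+d*(z-o[2])/d[2]
        ~~~^^^^^^^^^
  File "h.py", line 6, in ray
    c=get_calibration(name);T=np.array(c["T"])
ValueError: time passes only in moves, steps and waits
```

```bash
sed -i 's/^def ray(name,uv):/def rays(name,uv,z):\n    c=get_calibration(name);T=np.array(c["T"])\n    p=cv2.undistortPoints(np.array(uv,float).reshape(-1,1,2),K(c),np.array(c["D"],float))[:,0]\n    d=np.c_[p,np.ones(len(p))]@T[:3,:3].T; return (T[:3,3]+d*((z-T[2,3])\/d[:,2:]))[:,:2]\ndef ray(name,uv):/' h.py
sed -i 's/P=np.array.*/P=rays(n,np.c_[xs,ys],.021)*1000/' look.py
python3 look.py
```

```text
scene saucer 0.78 [ 495.7 -230.4] 66.8
wrist saucer 0.7 [ 519.3 -272.8] 40.9
time 5.7167 tcp [ 0.4634 -0.3442  0.0291] contact [ 0.4774 -0.2879  0.0292] heading [0.241 0.97  0.001] [ 0.62046681 -0.1166981   1.18182397]
```

```bash
python3 -m inch '[0,-0.03,0,0,0,0, 0,-0.07,0,0,0,0, 0,-0.12,0,0,0,0, 0,-0.18,0,0,0,0, 0,-0.24,0,0,0,0, 0,-0.3,0,0,0,0, 0,-0.36,0,0,0,0, 0,-0.42,0,0,0,0, 0,-0.48,0,0,0,0, 0,-0.54,0,0,0,0, 0,-0.6,0,0,0,0, 0,-0.66,0,0,0,0, 0,-0.72,0,0,0,0, 0,-0.77,0,0,0,0, 0,-0.8,0,0,0,0, 0,-0.82,0,0,0,0, 0,-0.82,0,0,0,0]'; python3 look.py
```

```text
time: 7.13
position: [0.4795, -0.2804, 0.0294]
tool_rot: [0.993, -0.122, -0.0, -0.0]
ft_force: [0.8, -0.0, -0.1]
grip_width: 0.087
grip_force: 0.0
scene saucer 0.77 [ 518.1 -168.6] 64.8
wrist saucer 0.77 [ 537.3 -209.7] 42.7
side saucer 0.7 [ 531.1 -143.5] 55.2
time 7.4333 tcp [ 0.4793 -0.2808  0.0294] contact [ 0.4933 -0.2245  0.0294] heading [0.242 0.97  0.   ] [ 0.13817511  0.15236109 -0.36599207]
```

Run:
```python
from h import *
im=camera("scene")[:,:,::-1].copy()
for (x,y,r,z) in ((.518,-.1686,.065,.021),(.408,-.075,.032,.11),(.643,-.077,.032,.08)):
    a=np.linspace(0,6.283,40);p=proj("scene",np.c_[x+r*np.cos(a),y+r*np.sin(a),0*a+z])
    cv2.polylines(im,[(p*1).astype(int)],True,(0,255,0),1)
cv2.imwrite("pics/s3.png",cv2.resize(im[170:330,200:460],(780,480)))
```

```text
(no output)
```

View pics/s3.png

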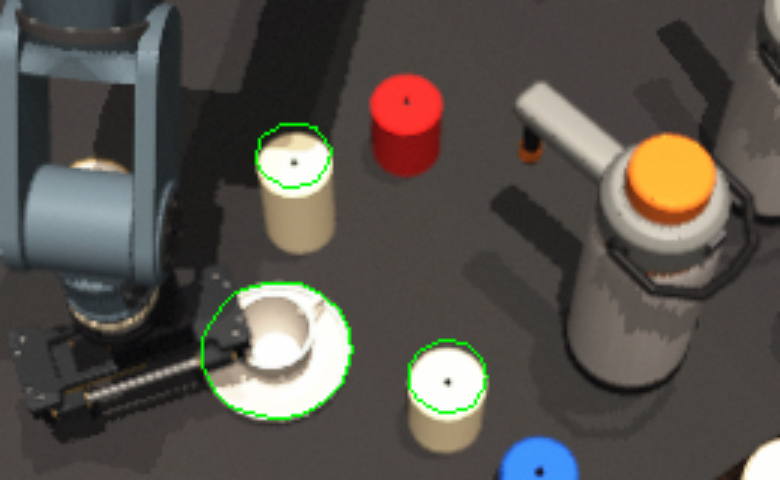

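The fitted circle matches the saucer at crop (277,350), centre (0.518,-0.169), and both candles are undisturbed. The saucer has drifted about 10 mm sideways off the finger, so I'll re-align.

```bash
python3 -m inch '[0,0.1,0,0,0,0,0,0.2,0,0,0,0,0,0.2,0,0,0,0]'
python3 - <<'E'
from h import *
go([.5029,-.2917,.029],-97)
E
```

```text
time: 7.73
position: [0.4758, -0.2987, 0.0295]
tool_rot: [0.992, -0.122, 0.001, 0.001]
ft_force: [-0.4, 0.2, -0.1]
grip_width: 0.087
grip_force: 0.0
pos [ 0.4758 -0.2987  0.0295] t 7.73 shift [ 0.308 -0.167  0.007] turn [ 0.001 -0.001 -0.078]
```

```bash
python3 -m inch '[0.15,0,0,0,0,-0.04,0.31,0,0,0,0,-0.078,0.31,-0.1,0,0,0,-0.078,0.31,-0.17,0,0,0,-0.078,0.31,-0.17,0,0,0,-0.078]'; python3 -m inch '[0,-0.03,0,0,0,0, 0,-0.07,0,0,0,0, 0,-0.12,0,0,0,0, 0,-0.18,0,0,0,0, 0,-0.24,0,0,0,0, 0,-0.3,0,0,0,0, 0,-0.36,0,0,0,0, 0,-0.42,0,0,0,0, 0,-0.48,0,0,0,0, 0,-0.54,0,0,0,0, 0,-0.6,0,0,0,0, 0,-0.66,0,0,0,0, 0,-0.71,0,0,0,0, 0,-0.74,0,0,0,0, 0,-0.75,0,0,0,0, 0,-0.75,0,0,0,0]'
cat >> look.py <<'E'
import sys
E
python3 look.py
```

```text
time: 8.15
position: [0.5018, -0.287, 0.0291]
tool_rot: [0.998, -0.061, -0.001, -0.001]
ft_force: [-0.1, 0.4, -0.8]
grip_width: 0.0873
grip_force: 0.0
time: 9.48
position: [0.51, -0.2291, 0.0294]
tool_rot: [0.998, -0.061, -0.0, -0.0]
ft_force: [-0.3, 0.2, 0.2]
grip_width: 0.0869
grip_force: 0.1
scene saucer 0.98 [ 517.5 -114.9] 65.8
scene saucer 0.63 [268.9 276.8] 67.6
wrist saucer 0.56 [ 529.4 -144.9] 54.2
side saucer 0.55 [522.6 -89.9] 60.9
time 9.7833 tcp [ 0.5099 -0.2295  0.0293] contact [ 0.5169 -0.1719  0.0293] heading [0.121 0.993 0.   ] [-0.1997215  -0.38614475 -0.29210661]
```

```bash
python3 -m inch '[0,0.1,0,0,0,0,0,0.2,0,0,0,0,0,0.2,0,0,0,0]'
python3 - <<'E'
from h import *
go([.497,-.2375,.029],-99)
E
```

```text
time: 10.03
position: [0.5087, -0.2478, 0.0295]
tool_rot: [0.998, -0.061, 0.001, 0.001]
ft_force: [0.9, -0.2, 0.7]
grip_width: 0.0872
grip_force: 0.0
pos [ 0.5087 -0.2478  0.0295] t 10.03 shift [-0.161 -0.11   0.006] turn [ 0.001 -0.001  0.022]
```

```bash
python3 -m inch '[-0.1,0,0,0,0,0.022,-0.16,0,0,0,0,0.022,-0.16,-0.06,0,0,0,0.022,-0.16,-0.11,0,0,0,0.022,-0.16,-0.11,0,0,0,0.022]'; python3 -m inch '[0,-0.03,0,0,0,0, 0,-0.07,0,0,0,0, 0,-0.12,0,0,0,0, 0,-0.18,0,0,0,0, 0,-0.24,0,0,0,0, 0,-0.3,0,0,0,0, 0,-0.36,0,0,0,0, 0,-0.42,0,0,0,0, 0,-0.48,0,0,0,0, 0,-0.54,0,0,0,0, 0,-0.6,0,0,0,0, 0,-0.66,0,0,0,0, 0,-0.71,0,0,0,0, 0,-0.74,0,0,0,0, 0,-0.75,0,0,0,0, 0,-0.75,0,0,0,0]'; python3 look.py
```

```text
time: 10.45
position: [0.4965, -0.2342, 0.0293]
tool_rot: [0.997, -0.077, -0.0, -0.0]
ft_force: [-0.1, 0.4, -0.2]
grip_width: 0.0872
grip_force: 0.0
time: 11.78
position: [0.5058, -0.1754, 0.0293]
tool_rot: [0.997, -0.078, -0.0, -0.0]
ft_force: [0.3, -0.0, -0.0]
grip_width: 0.0871
grip_force: 0.2
scene saucer 0.79 [527.1 -64. ] 66.1
scene saucer 0.27 [516.4 -46.9] 42.8
wrist saucer 0.82 [554.1 -98.9] 40.4
side saucer 0.98 [523.7 -47.6] 63.5
side saucer 0.52 [658.6 -97.1] 67.2
time 12.0833 tcp [ 0.5056 -0.1757  0.0292] contact [ 0.5146 -0.1184  0.0292] heading [0.155 0.988 0.   ] [-0.83383781 -0.54630559 -0.04510702]
```

```bash
python3 -m inch '[0,0.08,0,0,0,0,0,0.15,0,0,0,0,0.05,0.15,0,0,0,-0.006,0.05,0.05,0,0,0,-0.006, 0.05,0,0,0,0,-0.006, 0.05,-0.05,0,0,0,-0.006, 0.05,-0.1,0,0,0,-0.006, 0.05,-0.16,0,0,0,-0.006, 0.05,-0.22,0,0,0,-0.006, 0.05,-0.28,0,0,0,-0.006, 0.05,-0.34,0,0,0,-0.006, 0.05,-0.4,0,0,0,-0.006, 0.05,-0.46,0,0,0,-0.006, 0.05,-0.52,0,0,0,-0.006, 0.05,-0.58,0,0,0,-0.006, 0.05,-0.64,0,0,0,-0.006, 0.05,-0.7,0,0,0,-0.006, 0.05,-0.76,0,0,0,-0.006, 0.05,-0.79,0,0,0,-0.006, 0.05,-0.8,0,0,0,-0.006]'; python3 look.py
```

```text
time: 13.75
position: [0.5197, -0.1128, 0.0294]
tool_rot: [0.997, -0.073, -0.0, -0.0]
ft_force: [-0.1, -3.5, 0.5]
grip_width: 0.0871
grip_force: 1.3
scene saucer 0.71 [535.6  -1.4] 66.0
wrist saucer 0.86 [566.9 -36.6] 39.5
side saucer 0.63 [530.9   7.5] 66.1
time 14.05 tcp [ 0.5195 -0.1132  0.0293] contact [ 0.528  -0.0558  0.0293] heading [0.146 0.989 0.   ] [-0.41358038 -0.14991215 -0.63797559]
```

```bash
cat > ov.py <<'E'
from h import *
import sys
sx,sy,phi=[float(v) for v in sys.argv[1:4]];phi=np.radians(phi)
A=np.array([sx+.132*np.cos(phi),sy+.132*np.sin(phi)])
a=np.linspace(0,2*np.pi,60);C=lambda c,r,z:np.c_[c[0]+r*np.cos(a),c[1]+r*np.sin(a),0*a+z]
out=[]
for n,(x0,y0) in (("scene",(300,165)),("side",(180,185))):
    im=camera(n)[:,:,::-1]; im=cv2.resize(im[y0:y0+150,x0:x0+130+30],(640,600),interpolation=cv2.INTER_CUBIC)[:, :400*1] if 0 else cv2.resize(im[y0:y0+150,x0:x0+160],(640,600))
    for P,c in ((C(A,.029,.3),(0,255,0)),(C(A,.055,0),(0,255,0)),(C((sx,sy),.0075,.16),(255,255,0)),(C((sx,sy),.036,.063),(255,0,255)),(C((sx,sy),.065,.021),(255,0,255))):
        p=(proj(n,P)-[x0-.5,y0-.5])*4; cv2.polylines(im,[p.astype(int)],True,c,1)
    out.append(im[:,:])
v=np.hstack(out);v=cv2.resize(v,(800,375));cv2.imwrite(sys.argv[4],v);print(A)
E
python3 ov.py .5478 .0715 11 pics/o1.png
```

```text
[0.67737479 0.09668679]
```

View pics/o1.png

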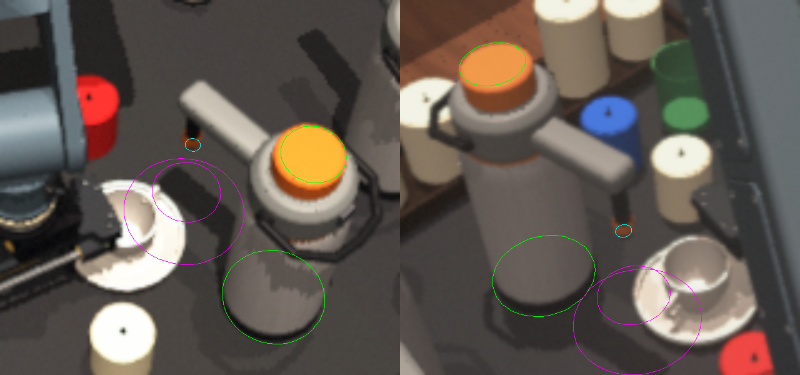

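The projected model matches the pot's cap, base and nozzle in both views. The spout is at about (0.547,0.0725) and the pot axis at (0.677,0.097).

```bash
python3 -m inch '[0,-0.03,0,0,0,0, 0,-0.07,0,0,0,0, 0,-0.12,0,0,0,0, 0,-0.18,0,0,0,0, 0,-0.24,0,0,0,0, 0,-0.3,0,0,0,0, 0,-0.36,0,0,0,0, 0,-0.42,0,0,0,0, 0,-0.48,0,0,0,0, 0,-0.54,0,0,0,0, 0,-0.6,0,0,0,0, 0,-0.66,0,0,0,0, 0,-0.71,0,0,0,0, 0,-0.74,0,0,0,0, 0,-0.75,0,0,0,0, 0,-0.75,0,0,0,0]'; python3 look.py
```

```text
time: 15.48
position: [0.5285, -0.0536, 0.0294]
tool_rot: [0.997, -0.073, -0.0, -0.0]
ft_force: [-0.1, 0.0, -0.1]
grip_width: 0.0868
grip_force: 0.0
scene saucer 0.85 [550.4  57.6] 66.2
wrist saucer 0.61 [553.2  30.7] 55.6
side saucer 0.74 [539.3  64. ] 66.2
time 15.7833 tcp [ 0.5285 -0.054   0.0294] contact [0.537  0.0033 0.0294] heading [0.146 0.989 0.   ] [ 0.14658821 -0.77095738  0.11001719]
```

```bash
python3 -m inch '[0,0.1,0,0,0,0,0,0.25,0,0,0,0,0,0.25,0,0,0,0]'
python3 - <<'E'
from h import *
go([.571,-.0655,.029],-80)
E
```

```text
time: 16.03
position: [0.5259, -0.076, 0.0294]
tool_rot: [0.997, -0.074, 0.001, 0.0]
ft_force: [-0.8, 0.3, 1.1]
grip_width: 0.0869
grip_force: 0.0
pos [ 0.5259 -0.076   0.0294] t 16.03 shift [ 0.539 -0.213  0.005] turn [ 0.    -0.001 -0.205]
```

Run:
```python
from h import *
go([.558,-.067,.029],-86)
```

```text
pos [ 0.5259 -0.076   0.0294] t 16.03 shift [ 0.381 -0.171  0.005] turn [ 0.    -0.001 -0.139]
```

```bash
python3 -m inch '[0.15,0,0,0,0,-0.07,0.38,0,0,0,0,-0.139,0.38,-0.1,0,0,0,-0.139,0.38,-0.17,0,0,0,-0.139,0.38,-0.17,0,0,0,-0.139]'; python3 -m inch '[0,-0.03,0,0,0,0, 0,-0.06,0,0,0,0,0,-0.1,0,0,0,0,-0.01,-0.14,0,0,0,0,-0.02,-0.18,0,0,0,0,-0.03,-0.22,0,0,0,0,-0.04,-0.26,0,0,0,0,-0.05,-0.29,0,0,0,0,-0.05,-0.3,0,0,0,0,-0.05,-0.3,0,0,0,0]'; sed -i 's/"wrist",//' look.py
cat >> look.py <<'E'
for n in ("scene","side"):
    for s in cut_out(n,"cup"):
        ys,xs=np.nonzero(s["region"]);P=rays(n,np.c_[xs,ys],.063)*1000
        k=P[P[:,1]>-1000]
        print(n,"cup",round(s["conf"],2),np.round(s["bbox"]),np.round(P.mean(0),1))
E
python3 look.py; python3 ov.py .547 .0725 11 pics/o2.png
```

```text
time: 16.45
position: [0.5561, -0.0632, 0.0291]
tool_rot: [0.999, 0.035, -0.001, -0.001]
ft_force: [0.1, 0.5, 0.1]
grip_width: 0.0867
grip_force: 0.0
time: 17.28
position: [0.5516, -0.0407, 0.0293]
tool_rot: [0.999, 0.036, -0.0, -0.0]
ft_force: [-0.1, -0.6, -0.2]
grip_width: 0.0873
grip_force: 0.4
scene saucer 0.6 [543.4  74.7] 67.1
scene saucer 0.59 [578.2 220.9] 48.8
side saucer 0.83 [536.9  76.9] 66.0
time 17.4833 tcp [ 0.5517 -0.0408  0.0293] contact [0.5475 0.017  0.0293] heading [-0.072  0.997  0.001] [-0.77824076 -0.41843156  0.2896896 ]
scene cup 0.78 [263. 337. 292. 370.] [ 666.1 -300.5]
scene cup 0.69 [367. 227. 390. 253.] [546.4  86.9]
side cup 0.78 [256. 297. 288. 331.] [529.1  86.2]
side cup 0.7 [393. 200. 417. 226.] [ 521.2 -425.5]
[0.67657479 0.09768679]
```

View pics/o2.png

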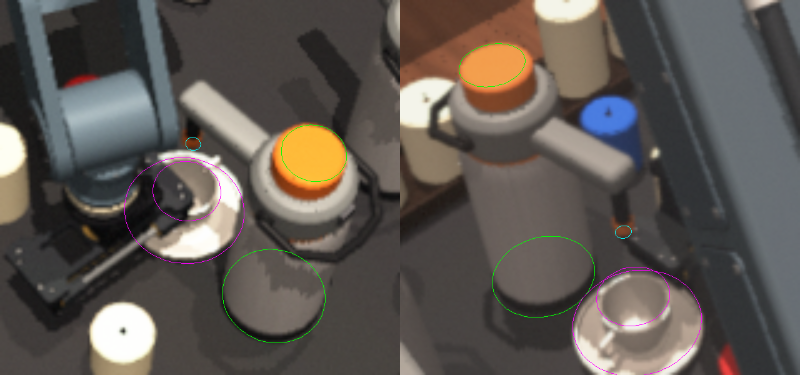

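Both views show the saucer and cup mouth on the target outlines under the nozzle, within about 3 mm. I withdraw, rise and close the fingers.

```bash
python3 -m inch '[0,0.08,0,0,0,0,-0.03,0.25,0,0,0,0,-0.12,0.5,0,0,0,0,-0.12,0.55,0,0,0,0,-0.12,0.55,0,0,0,0]'; python3 -m inch '[0,0,-0.3,0,0,0,0,0,-0.7,0,0,0,0,0,-1,0,0,0,0,0,-1,0,0,0]' 0 20; python3 -m inch '[0,0,-0.5,0,0,0,0,0,-1,0,0,0,0,0,-1,0,0,0]';python3 -m inch '[0,0,-0.5,0,0,0,0,0,-1,0,0,0,0,0,-1,0,0,0]';python3 -m inch '[0,0,-0.5,0,0,0,0,0,-1,0,0,0,0,0,-1,0,0,0,0,0,-1,0,0,0]' | head -2
python3 - <<'E'
from h import *
go([.677,.097,.36],-86)
E
```

```text
time: 18.1
position: [0.5457, -0.0879, 0.0294]
tool_rot: [0.999, 0.034, 0.0, 0.0]
ft_force: [-0.0, -0.2, 0.8]
grip_width: 0.0868
grip_force: 0.0
time: 18.43
position: [0.5485, -0.0865, 0.1137]
tool_rot: [0.999, 0.036, 0.004, 0.002]
ft_force: [-0.0, -0.6, 0.0]
grip_width: 0.0681
grip_force: 0.0
time: 18.68
position: [0.5497, -0.0867, 0.1953]
tool_rot: [0.999, 0.036, 0.006, 0.002]
ft_force: [0.7, -0.3, 0.9]
grip_width: 0.0488
grip_force: 0.0
time: 18.93
position: [0.5498, -0.0868, 0.2762]
tool_rot: [0.999, 0.036, 0.007, 0.003]
ft_force: [1.5, -0.5, 0.2]
grip_width: 0.0281
grip_force: 0.0
time: 19.27
position: [0.5468, -0.0859, 0.3515]
pos [ 0.5468 -0.0859  0.3515] t 19.27 shift [ 1.789 -2.162 -0.101] turn [ 0.002 -0.004  0.002]
```

```bash
for i in 1; do python3 -m inch '[0.3,-0.36,-0.06,0,0,0,0.6,-0.72,-0.06,0,0,0,0.6,-0.72,-0.06,0,0,0]'|head -2; python3 -m inch '[0.3,-0.36,-0.03,0,0,0,0.6,-0.72,-0.03,0,0,0,0.6,-0.72,-0.03,0,0,0]'|head -2;python3 -m inch '[0.3,-0.36,0,0,0,0,0.6,-0.72,0,0,0,0,0.6,-0.72,0,0,0,0,0.6,-0.72,0,0,0,0,0.6,-0.72,0,0,0,0]'; done; python3 ov.py .547 .0725 11 pics/o3.png;python3 look.py
python3 - <<'E'
from h import *
go([.677,.097,.302],-86)
E
```

```text
time: 19.52
position: [0.5913, -0.0202, 0.352]
time: 19.77
position: [0.6349, 0.0411, 0.3537]
time: 20.18
position: [0.6756, 0.0967, 0.3543]
tool_rot: [0.999, 0.036, -0.002, 0.0]
ft_force: [-0.6, 0.5, 0.2]
grip_width: 0.0003
grip_force: 0.0
[0.67657479 0.09768679]
scene saucer 0.74 [542.8  74.2] 67.5
scene saucer 0.46 [394.3 -71.6] 65.4
side saucer 0.79 [537.   78.5] 66.2
time 20.4833 tcp [0.6764 0.096  0.3568] contact [0.6723 0.1539 0.3568] heading [-0.071  0.997 -0.   ] [ 0.37228147 -1.41708034 -0.00830715]
scene cup 0.82 [360. 229. 387. 256.] [545.4  70.8]
scene cup 0.69 [260. 337. 294. 369.] [ 666.4 -300.7]
scene cup 0.64 [183. 333. 222. 362.] [ 542.1 -449.5]
side cup 0.98 [257. 296. 290. 330.] [529.7  85.7]
side cup 0.78 [395. 199. 421. 227.] [ 520.9 -430.4]
side cup 0.24 [251. 298. 299. 340.] [498.  104.3]
pos [0.6765 0.0964 0.3569] t 20.58 shift [ 0.006 -0.007  0.686] turn [ 0.    -0.     0.001]
```

View pics/o3.png

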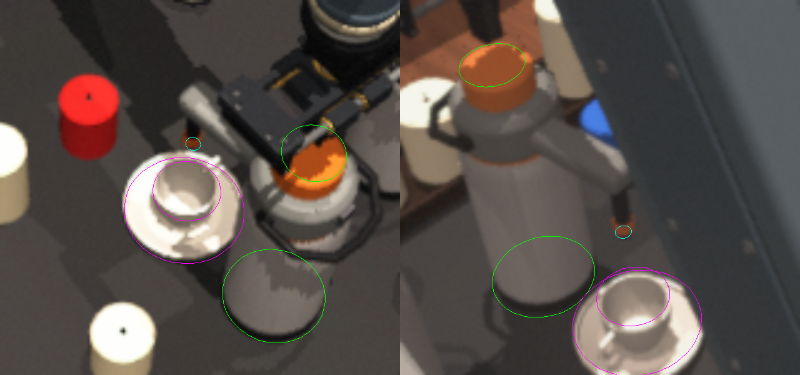

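The saucer and cup sit within about 1 px of the target outlines, 3–4 mm at most, with the tool above the orange cap. Now I press.

```bash
python3 -m inch '[0,0,0.2,0,0,0,0,0,0.35,0,0,0,0,0,0.42,0,0,0,0,0,0.48,0,0,0,0,0,0.54,0,0,0,0,0,0.6,0,0,0,0,0,0.64,0,0,0,0,0,0.67,0,0,0,0,0,0.67,0,0,0,0,0,0.67,0,0,0]'
```

```text
time: 21.42
position: [0.6759, 0.0968, 0.3055]
tool_rot: [0.999, 0.036, -0.0, 0.0]
ft_force: [-5.1, -0.5, 8.8]
grip_width: 0.0007
grip_force: 4.4
```

```bash
python3 -m inch '[0,0,0.02,0,0,0,0,0,0.04,0,0,0,0,0,0.055,0,0,0,0,0,0.055,0,0,0,0,0,0.055,0,0,0]'; python3 -m inch '[0,0,0.015,0,0,0,0,0,0.03,0,0,0,0,0,0.03,0,0,0,0,0,0.03,0,0,0]'
```

```text
time: 21.83
position: [0.6759, 0.0968, 0.3024]
tool_rot: [0.999, 0.036, 0.0, 0.0]
ft_force: [-6.7, -1.8, 12.5]
grip_width: 0.0006
grip_force: 6.0
time: 22.17
position: [0.676, 0.0968, 0.3023]
tool_rot: [0.999, 0.036, 0.001, 0.001]
ft_force: [-9.6, -1.7, 19.4]
grip_width: 0.0003
grip_force: 9.6
```

The position stopped at 0.3023 while the force rose to 19 N, so the cap is fully down. Now I release it.

```bash
python3 -m inch '[0,0,-0.1,0,0,0,0,0,-0.25,0,0,0,0,0,-0.5,0,0,0,0,0,-1,0,0,0,0,0,-1,0,0,0,0,0,-1,0,0,0]'; python3 -m inch '[0,0.5,0,0,0,0,0,1,0,0,0,0,0,1,0,0,0,0,0,1,0,0,0,0]'|head -2;python3 -m inch '[0,0.5,0,0,0,0,0,1,0,0,0,0,0,1,0,0,0,0,0,1,0,0,0,0,0,1,0,0,0,0,0,1,0,0,0,0,0,1,0,0,0,0]'; python3 ov.py .547 .0725 11 pics/o4.png; python3 look.py
```

```text
time: 22.67
position: [0.6785, 0.097, 0.3804]
tool_rot: [0.999, 0.036, 0.005, 0.0]
ft_force: [0.1, 0.7, -0.0]
grip_width: 0.0004
grip_force: 0.0
time: 23.0
position: [0.6823, 0.0149, 0.3747]
time: 23.58
position: [0.6881, -0.0606, 0.3761]
tool_rot: [0.999, 0.037, -0.0, -0.0]
ft_force: [-0.4, 0.2, 0.1]
grip_width: 0.0007
grip_force: 0.0
[0.67657479 0.09768679]
scene saucer 0.84 [545.6  66.9] 62.7
side saucer 0.85 [537.2  78.2] 66.5
time 23.8833 tcp [ 0.6882 -0.062   0.3763] contact [ 0.684  -0.0041  0.3763] heading [-0.073  0.997 -0.   ] [-0.04707661  0.05784246 -0.66925115]
scene cup 0.97 [262. 338. 295. 369.] [ 667.4 -301.2]
side cup 0.86 [404. 201. 419. 226.] [ 515.3 -433.7]
side cup 0.61 [257. 293. 288. 329.] [529.   84.7]
```

View pics/o4.png

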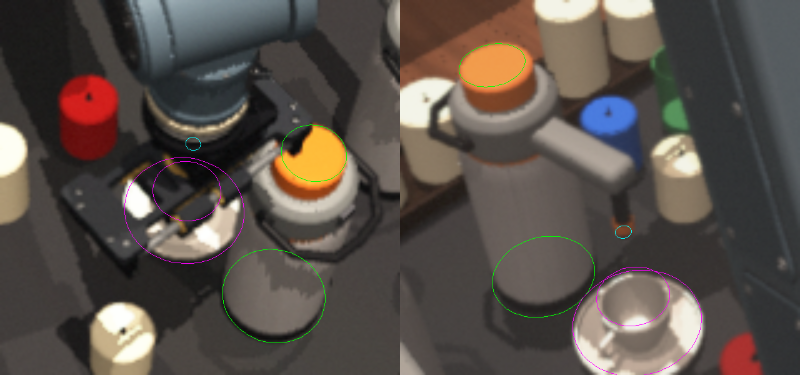

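The cap has risen again, the cup is standing under the spout, and the robot is touching nothing.

```bash
python3 -c "from rig import hand_in; print(hand_in())"
```

```text
the job is handed in; nothing more can be done
None
```

I pushed the cup on its saucer to within about 4 mm of centred under the decaf spout, pressed the orange cap fully down, let it rise, and handed the job in at about 24 s, with nothing else touched as far as the camera views showed.

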